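# Open the glue press

### The job

The glued board in the small bench press with the red handwheel has set: open that press fully by turning its red wheel anticlockwise, seen from above, to its stop (the wheel rises on its screw as it turns), then let go. Leave the board where it lies, and do not turn the wheel of the other press, the blue one.

Things in the scene. Friction and masses are not known exactly. Their poses are not given: they have to be found in the camera images.
- red_hub (a point): Centre of the red handwheel (solid, round, 60 mm across, rim 14 mm tall, level, on top of a vertical screw) of a grey bench press: on its axis, half-way up the rim, 150 mm above the bench when shut, 170 mm when open; z up, x to the white mark on the rim. Grip the rim across from above at any angle, about 40 N. Free round and below it down to 107 mm height (brass collar of 17 mm radius to 117 mm).
- red_wheel (a joint): Turn of the red wheel, rad: 0 = shut, grows anticlockwise seen from above, 1.35 = fully open, a hard stop, so one grip is enough. Starts between 0 and 0.15. The steep screw lifts wheel and pressing plate 15 mm per rad (20 mm in all): the hand must rise with it. Friction about 0.2 N m; it stays where it is left. The press itself is fixed to the bench.
- board_centre (a point): Centre of the glued plywood board, 110 x 85 x 12 mm, pale with a dark middle layer, loose on the base of the red-wheeled press under its steel pressing plate; 31 mm above the bench. It stays there.
- blue_mark (a point): Small white mark on the rim of the blue handwheel, 27 mm from that wheel's axis, 7.5 mm above the middle of its rim. The blue-wheeled press is the same model, empty, fixed to the bench, standing anywhere between shut and partly open; its wheel is not to be turned.
Things that resemble listed ones, but are neither listed nor needed, are in the scene too. What is shaped like the part that bears red_hub but orange is not meant.

How it is judged:
By the outcome, as a careful person would: the job done as asked, in the order asked, and still so for the second after the job is handed in, with the robot touching nothing.
It also fails if it takes over 32 s, if anything falls off the work surface, if the arm or the gripper's body presses on something with over 40 N, if the wrist force passes 120 N, or if a joint passes its speed limit or range.

### The arm

A 6-joint arm with a two-finger parallel gripper is mounted at the origin on a cart in front of the work surface, level with it; the furniture and walls round the work are solid. World frame = base frame: x ahead of the robot, y to its left, z up, the work surface at z = 0. Lengths are in mm, angles in rad, forces in N, time in s.
With the tool pointing down it reaches from about 350 to 975 mm from the base axis. Payload 7.1 kg.
Tool frame: the origin (TCP) lies on the front face of the gripper's body, between the roots of the fingers; the fingertips stand 80 mm ahead of it and the grasp point (between the pads) lies 61 mm ahead of it (env.tips_ahead is the distance from the TCP to the fingertips, in mm); z points along the fingers, y is the line along which they close (so a half turn about z gives the same grasp; the last joint's range is limited). The gripper opens to 88 mm and grips with 3 to 60 N. Pads are 20 mm wide; open, the fingers measure 115 mm over their backs; the gripper's body (75 mm by 178 mm) begins 61 mm behind the grasp point.
Start: joints at [1.242, 0.423, 1.63, -0, 1.089, -0.019], TCP at [190.511, 595.24, 302.675] pointing down, gripper open.
Joint ranges: [-3, 3], [-0.9, 2.11], [0.09, 2.58], [-1.31, 4.45], [0.11, 2.69], [-2.54, 2.54]. Speed limits (rad/s): [2.39, 2.39, 3.01, 3.14, 3.14, 3.14].

### API

Orientations are given as a unit quaternion [x, y, z, w].
In Python, from station import env, set_gripper, viewer, workorder gives the robot as it stands. Calls block until the motion is done:
- env.reach(position, orientation): joint-space move of the TCP to a pose.
- env.move_l(position, rot=None, rate=150, f_stop=None): straight line of the TCP; rot=None keeps the orientation; rate is the mean speed in mm/s. With f_stop (N) it stops when the force on the tool has changed by that much, and returns True; else False.
- env.move_joints(angles): joint-space move.
- set_gripper(opening): finger opening in mm; the grip force is fixed at half the most; returns when the fingers have stopped.
- env.hold(seconds).
- env.ik(position, orientation): joint angles nearest the present ones, or None.
- env.read_state(): the state.
- viewer.camera(name): name is "scene" or "top" or "wrist"; returns the picture (400x640x3 uint8, blue, green, red); there is no depth.
- viewer.camera_params(name): a dict with "fx", "fy", "cx", "cy" (pixels), "pose" (4x4, takes a point from camera to world coordinates); the wrist camera has in their place "tool_from_camera" (4x4, takes a point from camera to tool coordinates, whose origin is the TCP and whose axes are the flange's). Camera axes: x right, y up, looking along -z (the intrinsics and any distortion apply to the point x, -y, -z); pixel columns grow to the right and rows downward; lengths in mm; the calibration is good to about 2 mm. A picture is of the moment at which its call begins: read the wrist's pose just before it. camera_params takes no time and is no camera call.
A pose or a line that the arm cannot do raises env.IKError and nothing moves.
- workorder.sign_off(): hands the job in; it is judged then, once.
The state is a dict: "time_s": time; "qpos": joint angles; "dq": joint speeds; "tau": joint torques, N m; "tool_pos": TCP position; "orientation": TCP orientation; "force": force on the tool from outside, world axes, zero at the start; "wrist_torque": the same for the moment, N m; "width": finger opening in mm; "grip_force": force on a finger pad.
Only numpy, scipy, OpenCV 4.12 (cv2) and the standard library are available. Lean on these libraries where they do the work, as an engineer would, in place of code of your own. Each camera call takes 0.05 s, during which the arm holds its last target. There are 200 camera calls.

## Working session

There is one attempt and no reset: what is moved stays moved. The work goes in short steps, each a Python script; the robot and the scene stay as the last script left them, time stands still between calls to the robot, and variables do not carry over. Pictures are saved under pics/ and viewed, at most 10 in all, crops included, and the job is handed in when it is done.

```bash
mkdir -p pics
python3 - <<'E'
from station import env, viewer
import cv2,numpy as np
for n in("scene","top"):
    cv2.imwrite(f"pics/{n}0.png",viewer.camera(n)); p=viewer.camera_params(n); print(n,{k:(np.round(v,3).tolist()) for k,v in p.items() if not isinstance(v,str)})
s=env.read_state();print(s["time_s"],s["orientation"],s["force"],s["width"])
p=viewer.camera_params("wrist");print(p)
E
```

```text
scene {'fx': 428.421, 'fy': 428.421, 'cx': 316.954, 'cy': 197.774, 'pose': [[-0.994, -0.069, 0.089, 610.618], [0.112, -0.707, 0.699, 650.051], [0.015, 0.704, 0.71, 837.731], [0.0, 0.0, 0.0, 1.0]]}
top {'fx': 441.757, 'fy': 441.757, 'cx': 319.453, 'cy': 205.929, 'pose': [[-0.021, 0.98, -0.196, 325.341], [-1.0, -0.02, 0.006, -57.62], [0.002, 0.196, 0.981, 1124.427], [0.0, 0.0, 0.0, 1.0]]}
0.1 [ 1.54282516e-01  9.88026555e-01 -6.48835250e-04 -1.09450652e-04] [ 0.67611273  0.27861076 -0.62545414] 87.91948496545554
{'fx': 294.9305473658521, 'fy': 294.9305473658521, 'cx': 317.8333694713758, 'cy': 197.86840048792635, 'tool_from_camera': array([[ 6.57104841e-04,  9.60653870e-01,  2.77747565e-01,
         7.58348127e+01],
       [ 9.99999549e-01, -8.21542644e-04,  4.75660607e-04,
        -9.77513387e-02],
       [ 6.85126672e-04,  2.77747127e-01, -9.60653977e-01,
        -8.26102839e+01],
       [ 0.00000000e+00,  0.00000000e+00,  0.00000000e+00,
         1.00000000e+00]])}
```

View pics/scene0.png

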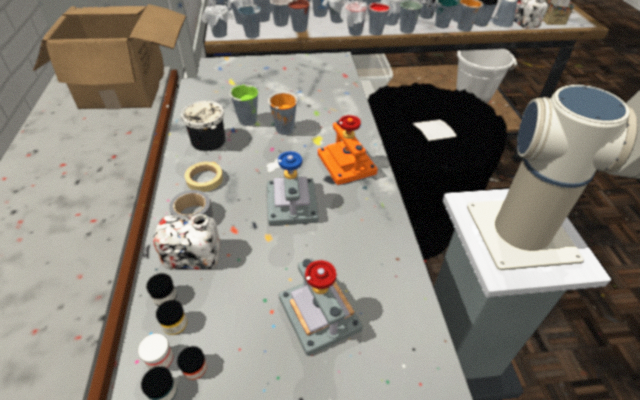

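View pics/top0.png

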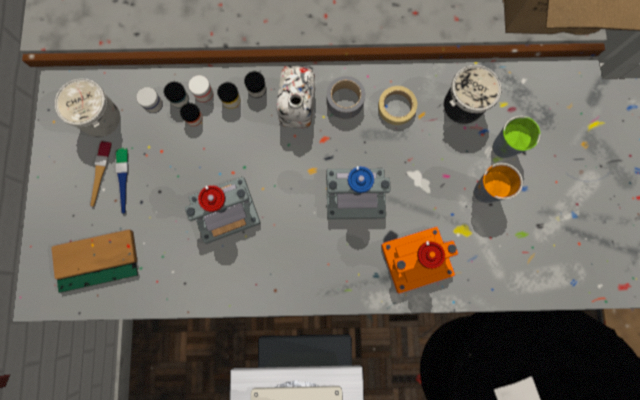

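The grey press with the red wheel is at about scene (320,274) and top (211,198). The blue press is at scene (290,160) and top (361,180), and the orange decoy is at top (431,254). I'll enlarge the red wheel in both views.

Run:
```python
import cv2,numpy as np
a=cv2.imread("pics/scene0.png")[250:300,290:350];b=cv2.imread("pics/top0.png")[175:225,182:242]
f=lambda i:cv2.resize(i,None,fx=6.5,fy=6.5,interpolation=cv2.INTER_CUBIC)
cv2.imwrite("pics/c1.png",np.hstack([f(a),f(b)]))
for n,(r0,r1,c0,c1) in dict(scene=(250,300,290,350),top=(175,225,182,242)).items():
    i=cv2.imread(f"pics/{n}0.png")[r0:r1,c0:c1].astype(int)
    m=((i[...,2]>90)&(i[...,1]<0.5*i[...,2])&(i[...,0]<.5*i[...,2])).astype(np.uint8)
    y,x=np.nonzero(m);print(n,x.min()+c0,x.max()+c0,y.min()+r0,y.max()+r0,x.mean()+c0,y.mean()+r0)
```

```text
scene 305 335 261 288 320.5748031496063 274.2488188976378
top 198 224 186 211 211.2444889779559 198.44088176352705
```

View pics/c1.png

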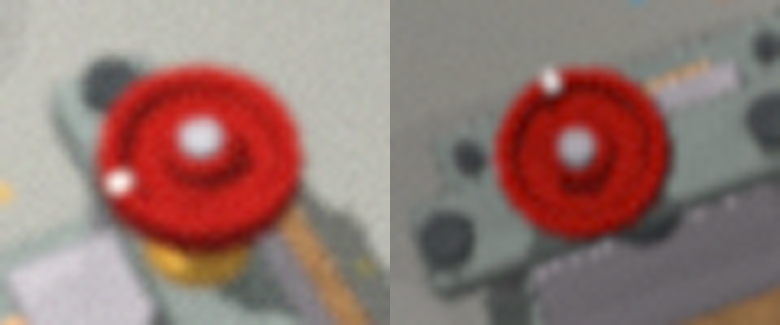

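The mark is at scene (307.9,277.6) and top (206.2,187.1). The hub is at about scene (320.3,274.5) and top (211,198.5). I'll triangulate these, then look with the wrist camera from above.

```bash
cat > h.py <<'E'
from station import env, set_gripper, viewer, workorder
import cv2,numpy as np
from scipy.spatial.transform import Rotation as R
def ray(p,T,px):
    d=T[:3,:3]@np.array([(px[0]-p["cx"])/p["fx"],-(px[1]-p["cy"])/p["fy"],-1]); return T[:3,3],d/np.linalg.norm(d)
def tri(rays):
    A=sum(np.eye(3)-np.outer(d,d) for o,d in rays);b=sum((np.eye(3)-np.outer(d,d))@o for o,d in rays)
    X=np.linalg.solve(A,b);return X,[float(np.linalg.norm(np.cross(X-o,d)).round(2)) for o,d in rays]
def fix(n,px):
    p=viewer.camera_params(n);return ray(p,np.array(p["pose"]),px)
def wT():
    s=env.read_state();T=np.eye(4);T[:3,:3]=R.from_quat(s["orientation"]).as_matrix();T[:3,3]=s["tool_pos"]
    return T@viewer.camera_params("wrist")["tool_from_camera"]
def down(yaw): # tool x axis at world yaw, z down
    return (R.from_euler("z",yaw)*R.from_euler("x",np.pi)).as_quat()
E
python3 - <<'E'
from h import *
H,e=tri([fix("scene",(320.3,274.5)),fix("top",(211,198.5))]);print(H,e)
M,e=tri([fix("scene",(307.9,277.6)),fix("top",(206.2,187.1))]);print(M,e, np.degrees(np.arctan2(*(M-H)[1::-1])))
# candidate yaws for gripping
for yaw in np.arange(-3,3.2,.4):
    r=[env.ik(np.array([H[0],H[1],z+61]),down(yaw+t)) for t,z in((0,150),(.75,160),(1.5,172))]
    print(round(yaw,2),[None if q is None else np.round(q[[0,5]] if hasattr(q,'shape') else [q[0],q[5]],2).tolist() for q in r])
s=env.read_state();print(R.from_quat(s["orientation"]).as_matrix()[:,0])
E
```

```text
[541.46892198 180.49030869 151.0504067 ] [0.28, 0.28]
[566.28414292 190.15113426 158.49067281] [0.27, 0.27] 21.271484650125185
-3.0 [[0.3, -1.41], [0.3, -2.16], None]
-2.6 [[0.3, -1.81], None, None]
-2.2 [[0.3, -2.21], None, None]
-1.8 [None, None, [0.3, 2.17]]
-1.4 [None, [0.3, 2.52], [0.3, 1.77]]
-1.0 [None, [0.3, 2.12], [0.3, 1.37]]
-0.6 [[0.3, 2.47], [0.3, 1.72], [0.3, 0.97]]
-0.2 [[0.3, 2.07], [0.3, 1.32], [0.3, 0.57]]
0.2 [[0.3, 1.67], [0.3, 0.92], [0.3, 0.17]]
0.6 [[0.3, 1.27], [0.3, 0.52], [0.3, -0.23]]
1.0 [[0.3, 0.87], [0.3, 0.12], [0.3, -0.63]]
1.4 [[0.3, 0.47], [0.3, -0.28], [0.3, -1.03]]
1.8 [[0.3, 0.07], [0.3, -0.68], [0.3, -1.43]]
2.2 [[0.3, -0.33], [0.3, -1.08], [0.3, -1.83]]
2.6 [[0.3, -0.73], [0.3, -1.48], [0.3, -2.23]]
3.0 [[0.3, -1.13], [0.3, -1.88], None]
[-9.52393787e-01  3.04870587e-01  1.60724319e-05]
```

The two views agree to within 0.3 mm. The hub is at (541.5, 180.5, 151) and the mark sits at about 21°. I'll move above it and check with the wrist camera.

Run:
```python
from h import *
env.reach([541.5,180.5,300],down(1.2))
T=wT();im=viewer.camera("wrist");np.save("T1.npy",T);p=viewer.camera_params("wrist")
def proj(X,T):
    c=T[:3,:3].T@(np.array(X)-T[:3,3]);return p["cx"]+p["fx"]*c[0]/-c[2],p["cy"]-p["fy"]*c[1]/-c[2]
print(proj([541.5,180.5,151],T),proj([566.3,190.2,158.5],T))
pts=np.array([proj([541.5+30*np.cos(a),180.5+30*np.sin(a),158],T) for a in np.linspace(0,6.28,60)])
cv2.polylines(im,[np.round(pts).astype(int)],True,(0,255,0),1)
cv2.imwrite("pics/w1.png",im);print(env.read_state()["time_s"])
```

```text
(np.float64(317.97455419788463), np.float64(209.05245898618898)) (np.float64(342.9860473398818), np.float64(190.30306614540584))
2.1083
```

View pics/w1.png

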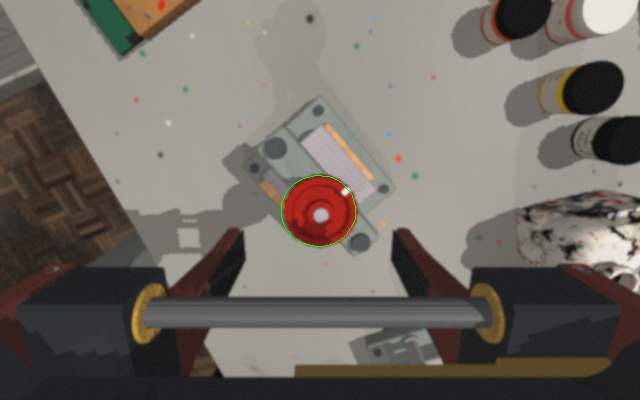

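The projected rim (green) fits the red wheel at (319,211). Next I descend, grip, and turn in small rising steps.

Run:
```python
from h import *
x,y,z0,y0=541.5,180.5,212.,1.2
env.move_l([x,y,z0],rate=100,f_stop=10)
set_gripper(40)
s=env.read_state();print(s["width"],s["grip_force"],s["force"],s["wrist_torque"],s["time_s"])
t=0
while t<1.5:
    t+=.1
    env.move_l([x,y,z0+15*min(t,1.33)],down(y0+t),rate=10)
    s=env.read_state();print(round(t,2),np.round(s["force"],1),np.round(s["wrist_torque"],2),round(s["width"],1),round(s["time_s"],2))
    if np.linalg.norm(s["force"])>50 or t>1.05 and abs(s["wrist_torque"][2])>.75: break
```

```text
59.270430851265914 29.99958336353302 [ 5.58904055 -2.9033326  -1.53301193] [-0.46265591 -0.43732132 -0.07507025] 3.7
0.1 [ 4.6 -2.9 -0.7] [-0.43 -0.41  0.09] 59.6 4.0
0.2 [ 4.5 -3.1 -0.2] [-0.49 -0.36  0.11] 59.4 4.3
0.3 [ 4.8 -3.1 -0.2] [-0.47 -0.32  0.08] 59.4 4.6
0.4 [ 3.7 -3.7  0.9] [-0.58 -0.38  0.17] 59.2 4.9
0.5 [ 4.1 -3.1  0.8] [-0.63 -0.41  0.15] 59.3 5.2
0.6 [ 4.3 -4.2  0.8] [-0.68 -0.39  0.08] 59.7 5.5
0.7 [ 2.6 -3.4  2.1] [-0.69 -0.33  0.1 ] 59.3 5.8
0.8 [ 3.6 -4.2  2.2] [-0.78 -0.34  0.14] 59.6 6.1
0.9 [ 3.4 -4.4  2.1] [-0.84 -0.34  0.03] 59.2 6.4
1.0 [ 2.7 -4.9  2.8] [-0.94 -0.28  0.08] 59.5 6.7
1.1 [ 2.8 -6.   2.4] [-0.95 -0.27  0.06] 59.3 7.0
1.2 [ 2.5 -5.5  2.5] [-0.96 -0.26  0.05] 59.3 7.3
1.3 [ 2.6 -6.2  3.6] [-1.06 -0.25 -0.15] 59.4 7.6
1.4 [-4.8 -0.6  4.4] [-0.08  0.77 -0.23] 59.3 7.85
1.5 [-5.3 -0.8  2.4] [-0.12  0.87  0.02] 59.4 8.1
```

Run:
```python
from h import *
s=env.read_state();print(R.from_quat(s["orientation"]).as_euler("ZYX"),s["tool_pos"],s["qpos"],s["wrist_torque"])
f=lambda i:cv2.resize(i,None,fx=4,fy=4,interpolation=cv2.INTER_CUBIC)
cv2.imwrite("pics/c2.png",np.hstack([f(viewer.camera("scene")[225:335,270:360]),f(viewer.camera("top")[150:260,170:270])]))
```

```text
[ 2.69633188e+00 -2.38079427e-03 -3.13969355e+00] [540.23108334 180.44397398 231.42959297] [ 3.01377299e-01  4.36340871e-01  1.80386840e+00  2.83783997e-04
  9.04420671e-01 -8.24336272e-01] [-0.1213068   0.86531891  0.0218074 ]
```

View pics/c2.png

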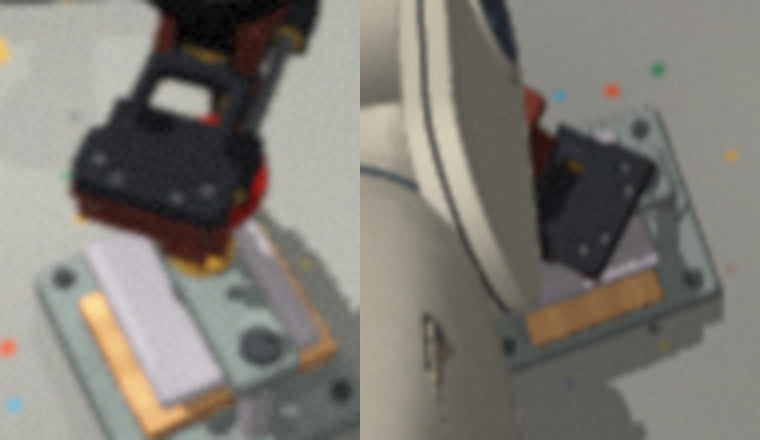

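The hand hides the mark. I'll let go, rise and measure the wheel's height and mark.

Run:
```python
from h import *
set_gripper(88)
env.move_l([541.5,180.5,320],rate=120)
T=wT();w=viewer.camera("wrist");np.save("T2.npy",T)
env.reach([420,420,350],down(2.2))
f=lambda i,k:cv2.resize(i,None,fx=k,fy=k,interpolation=cv2.INTER_CUBIC)
a=viewer.camera("scene");b=viewer.camera("top")
cv2.imwrite("pics/c3.png",np.vstack([np.hstack([f(a[240:300,290:350],6),f(b[170:230,182:242],6)]),f(w[145:265,200:440],3)]))
print(env.read_state()["time_s"])
```

```text
10.9167
```

View pics/c3.png

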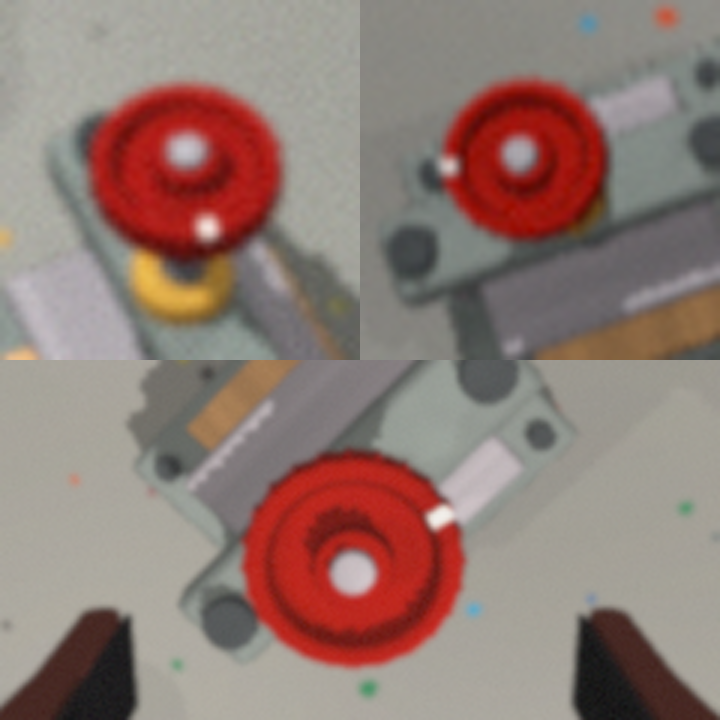

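Mark now at scene (324.1,277.6), top (196.4,197.3) and wrist (346.3,197). Hub at scene (320.6,268.1) and top (209.1,196.1). The wheel stands visibly higher.

Run:
```python
from h import *
H,e=tri([fix("scene",(320.6,268.1)),fix("top",(209.1,196.1))]);print(H,e)
p=viewer.camera_params("wrist");T=np.load("T2.npy")
M,e=tri([fix("scene",(324.1,277.6)),fix("top",(196.4,197.3)),ray(p,T,(346.3,197.))]);print(M,e,np.arctan2(*(M-H)[1::-1]))
# initial mark by wrist 1
T1=np.load("T1.npy")
M1,e=tri([fix("scene",(307.9,277.6)),fix("top",(206.2,187.1)),ray(p,T1,(346.,191.))]);print(M1,e,np.arctan2(M1[1]-180.5,M1[0]-541.5))
```

```text
[541.8436903  179.98924232 171.56001784] [0.88, 0.88]
[538.84285787 205.95004255 178.3096665 ] [1.21, 0.25, 0.97] 1.6858765081073699
[566.96250934 189.68622451 158.48187612] [1.06, 0.57, 1.6] 0.34624106739040567
```

The wheel turned 1.34 rad and rose 20.5 mm, which fits fully open. Torque never clearly showed the stop, though, so I'll regrip and push gently against it to confirm.

Run:
```python
from h import *
x,y,z0,y0=541.5,180.5,232.,1.9
env.reach([x,y,320],down(y0))
env.move_l([x,y,z0],rate=100,f_stop=10)
set_gripper(40)
s=env.read_state();b=s["wrist_torque"];print(s["width"],np.round(s["force"],1),np.round(b,2),s["time_s"])
t=0
while t<.24:
    t+=.03
    env.move_l([x,y,z0],down(y0+t),rate=10)
    s=env.read_state();a=R.from_quat(s["orientation"]).as_matrix()[:,0]
    print(round(t,2),np.round(np.arctan2(a[1],a[0])-y0,3),np.round(s["force"],1),np.round(s["wrist_torque"]-b,2),round(s["time_s"],2))
    if abs(s["wrist_torque"]-b)[2]>.7: break
set_gripper(88)
env.move_l([x,y,320],rate=120)
T=wT();w=viewer.camera("wrist");np.save("T3.npy",T)
env.reach([420,420,350],down(2.2))
f=lambda i,k:cv2.resize(i,None,fx=k,fy=k,interpolation=cv2.INTER_CUBIC)
A=viewer.camera("scene");B=viewer.camera("top")
cv2.imwrite("pics/c4.png",np.hstack([f(A[240:300,290:350],6),f(B[170:230,182:242],6)]))
cv2.imwrite("pics/top4.png",B)
print(env.read_state()["time_s"])
```

```text
59.27671621792205 [1.8 1.2 0.4] [ 0.06 -0.18 -0.03] 13.5583
0.03 0.029 [2.9 0.6 2.2] [-0.   -0.11 -0.58] 13.81
0.06 0.058 [ 2.9 -0.6  1.6] [-0.17 -0.27 -0.85] 14.06
16.775
```

View pics/c4.png

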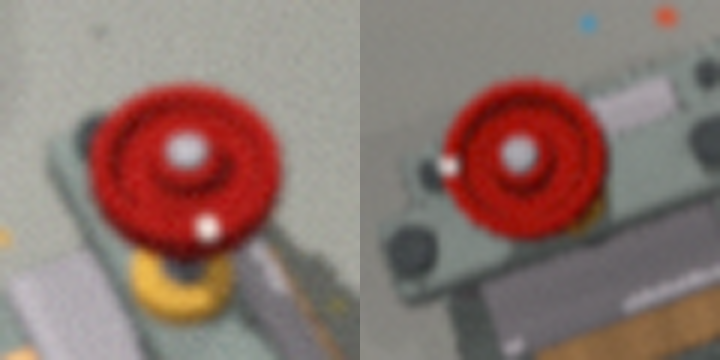

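View pics/top4.png

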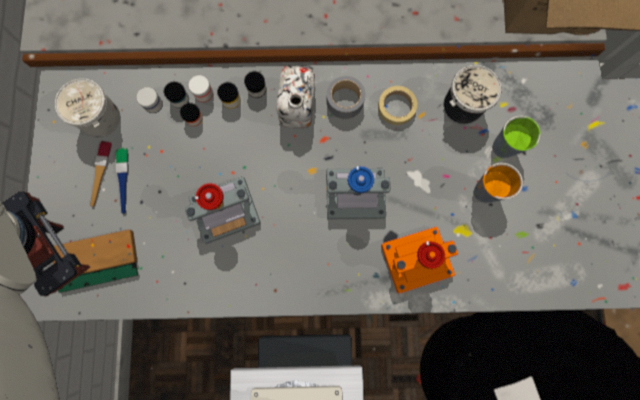

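The mark hasn't moved: scene (324,277.6) and top (196.4,197.3). The resisting torque rose straight away, so the wheel is at its hard stop. The board is still in place, and the blue press is untouched.

```bash
python3 -c "
from station import workorder
print(workorder.sign_off())"
```

```text
the job is handed in; nothing more can be done
None
```

The red press is fully open: its wheel turned about 1.34 rad to the hard stop, confirmed by a second grip, and was released; the board and blue wheel look undisturbed in the camera, and the job was handed in at about 17 s.

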